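# Make up the immersion and micromanipulation kits

## Task

Make up two kits from the microscope parts on the bench, one thing standing upright and flat in each place. In the three-place tray put the tall objective in the middle, with the oil bottle and the filter cube on either side of it (either way round); in the two-place tray put the short objective and the clamp, either way round. Keep all the parts upright throughout, and leave the spare eyepiece standing where it is.

Things in the scene. Friction and masses are not known exactly. Their poses are not given: they have to be found in the camera images.
- tall_objective_center (a point): Tall slim microscope objective, bare metal, standing nose up: barrel 30 mm diameter up to 46 mm, then tapering to a 14 mm nose; 66 mm high, about 140 g. Origin at its centre, half-way up; z up along its axis.
- short_objective_center (a point): Short fat microscope objective, bare metal, standing lens up: barrel 42 mm diameter up to 36 mm, then a 33 mm step with a wide lens; 48 mm high, about 170 g. Origin at its centre, half-way up; z up along its axis.
- filter_cube_center (a point): Filter cube, black block 40 x 40 mm, 48 mm high, with a round metal-rimmed window in its top and in two sides, about 100 g. Origin at its centre, half-way up; z up, x and y square to its side faces.
- oil_bottle_center (a point): Immersion oil bottle, closed, amber glass body 34 mm diameter up to 42 mm, shoulder to 50 mm, then a black cap 22 mm diameter; 66 mm high, about 70 g. Origin at its centre, half-way up; z up along its axis.
- clamp_center (a point): Capillary-holder clamp, bright steel oblong block 24 mm (x) x 44 mm (y), 44 mm high, with a dark 14 mm diameter thumbscrew 10 mm high on its top near the +y end; 54 mm high in all, about 160 g. Origin on the block's vertical middle line, 27 mm above its underside (half-way up); x across the narrow way, y along the long way, z up.
- eyepiece_center (a point): Spare eyepiece, black plain cylinder 36 mm diameter, 48 mm high, with a steel band near its foot and a small 12 mm lens in its black top. Origin at its centre, half-way up.
- tray_three: Longer pale kit tray, fixed to the bench, 78 mm (x) x 208 mm (y), with three equal places in a row along y, centred at y = -68, 0 and +68 mm; each place is 72 mm (x) x 64 mm (y) inside. Floor 3 mm above the bench; rims and the 4 mm dividers stand 3 mm above the floor. Origin at the centre of its underside, on the bench; z up.
- tray_two: Shorter pale kit tray, fixed to the bench, 78 mm (x) x 140 mm (y), with two equal places in a row along y, centred at y = -34 and +34 mm; places, floor, rims and dividers as on the longer tray. Origin at the centre of its underside, on the bench; z up.
Not all that is in view belongs to the job. What is shaped like the tray_three but blue, purple or yellow is not meant.

How it is judged:
By the outcome, as a careful person would: the job done as asked, in the order asked, and still so for the second after the job is handed in, with the robot touching nothing.
It also fails if it takes over 138 s, if anything falls off the work surface, if the arm or the gripper's body presses on something with over 40 N, if the wrist force passes 120 N, or if a joint passes its speed limit or range.

## Robot

A 6-joint arm with a two-finger parallel gripper is mounted at the origin on the work surface. World frame = base frame: x ahead of the robot, y to its left, z up, the work surface at z = 0. Lengths are in mm, angles in rad, forces in N, time in s.
With the tool pointing down it reaches from about 350 to 975 mm from the base axis. Payload 7.1 kg.
Tool frame: the origin (TCP) lies between the finger pads; the fingertips stand 8 mm ahead of it and the grasp point (between the pads) lies 11 mm behind it; x points along the fingers, y is the direction in which the jaws open and shut, and the axes are right-handed (so a half turn about x gives the same grasp; the last joint's range is limited). The gripper opens to 88 mm and grips with 3 to 60 N. Pads are 20 mm wide; open, the fingers measure 115 mm over their backs; the gripper's body (75 mm by 178 mm) begins 61 mm behind the grasp point.
Start: joints at [-1.185, 0.423, 1.63, -0, 1.089, -0.019], TCP at [246.162, -574.464, 230.675] pointing down, gripper open.
Joint ranges: [-3, 3], [-0.9, 2.11], [0.09, 2.58], [-1.31, 4.45], [0.11, 2.69], [-2.54, 2.54]. Speed limits (rad/s): [2.39, 2.39, 3.01, 3.14, 3.14, 3.14].

## Interface

Orientations are given as a rotation vector (axis times angle).
In Python, from workcell import ctrl gives the robot as it stands.
- The arm moves only by the tool apply_moves, never from a script. Its argument "increments" is a list of rows, each an object with "gripper": the opening in per cent of the stroke, from 0 (shut) to 100 (fully open); "delta_pos": the shift along the tool's x, y, z in cm, a list of three; "dr": the turn, a rotation vector about the tool's x, y, z in rad, a list of three. In form: [{"gripper": gripper, "delta_pos": [dx, dy, dz], "dr": [ax, ay, az]}, ...]. A call has exactly 5 rows; each row shifts and turns the commanded pose from where the row before left it, along the tool's axes as they then stand; what a row does not reach is not made up. A row lasts 1/12 s, in which the tool goes at most 41.7 mm and 7.16 degrees, less where a joint would pass 70% of its speed; a pose out of reach is approached as far as the arm can. A call with a gripper value outside its range is refused whole. The fingers move at their own pace and stop on an object; the grip force is fixed at half the most. Time passes only in rows, so rows that do not move let the fingers close, or fill a call up. It gives the time, the measured TCP pose, the force and the opening at its end, in the units of the state.
- ctrl.get_obs(): the state, without advancing time (a new reading comes with each control period).
- ctrl.get_image(name): name is "scene" or "top" or "wrist"; returns a dict with "img" (400x640x3 uint8, red, green, blue), "range_z" (400x640 float32, mm along the optical axis (not along the pixel's ray), 0 where there is no reading), "mtx" (3x3 intrinsics, pixels), "k1" (the pictures are not rectified: a ray, as slopes to the right and down, at radius r is drawn at 1 + k1 r^2 times it, then the intrinsics apply), "rvec" (rotation vector, rad) and "tvec" (3), from world to camera coordinates, as OpenCV has them. Camera axes: x right, y down, z forward; pixel columns grow to the right and rows downward; lengths in mm; the calibration is good to about 2 mm. A picture is of the moment at which its call begins.
- ctrl.close_job(): hands the job in, once; it reports no verdict.
The state is a dict: "t": time; "qpos": joint angles; "qvel": joint speeds; "joint_torque": joint torques, N m; "ee_pos": TCP position; "orientation": TCP orientation; "ft_force": force on the tool from outside, world axes, zero at the start; "moment": the same for the moment, N m; "width": finger opening in mm.
Only numpy, scipy, OpenCV 4.12 (cv2) and the standard library are available. Lean on these libraries where they do the work, as an engineer would, in place of code of your own. Each camera call takes 0.05 s, during which the arm holds its last target. There are 200 camera calls.

## Working session

There is one attempt and no reset: what is moved stays moved. The work goes in short steps, Python scripts to look and compute and a tool call to move; the robot and the scene stay as the last step left them, time stands still between calls to the robot, and variables do not carry over. Pictures are saved under pics/ and viewed, about 12 in all and at most 16, crops included, and the job is handed in when it is done.

Besides the shell and the picture viewer there is one more tool, called after "Emit:" as a command line: name --argument value ..., lists and objects as JSON in quotes. apply_moves: Moves the arm, as the interface text tells. Its arguments: {"type":"object","properties":{"increments":{"type":"array","items":{"type":"object","properties":{"gripper":{"type":"number"},"delta_pos":{"type":"array","items":{"type":"number"}},"dr":{"type":"array","items":{"type":"number"}}}}}},"required":["increments"]}

```bash
mkdir -p pics; ls; cat > h.py <<'E'
import numpy as np,cv2,pickle
from workcell import ctrl
def grab(n,save=None):
    d=ctrl.get_image(n); 
    if save: pickle.dump(d,open(save+'.pkl','wb')); cv2.imwrite('pics/'+save+'.png',cv2.cvtColor(d['img'],cv2.COLOR_RGB2BGR))
    return d
def ray(d,uv):
    K=np.array(d['mtx']);uv=np.atleast_2d(uv).astype(float)
    p=np.c_[(uv[:,0]-K[0,2])/K[0,0],(uv[:,1]-K[1,2])/K[1,1]]
    q=p.copy()
    for _ in range(20): q=p/(1+d['k1']*(q**2).sum(1,keepdims=True))
    R=cv2.Rodrigues(np.array(d['rvec'],float))[0]
    t=np.array(d['tvec'],float).ravel()
    return -R.T@t,np.c_[q,np.ones(len(q))]@R
def onplane(d,uv,z):
    c,v=ray(d,uv); return c+v*((z-c[2])/v[:,2])[:,None]
def cloud(d):
    h,w=d['range_z'].shape; u,v=np.meshgrid(np.arange(w),np.arange(h))
    c,r=ray(d,np.c_[u.ravel(),v.ravel()]); P=c+r*d['range_z'].reshape(-1,1)
    P[d['range_z'].ravel()==0]=np.nan
    return P.reshape(h,w,3)
E
python3 - <<'E'
from h import *
print(ctrl.get_obs())
for n in('top','scene'):
    d=grab(n,n+'0'); print(n,d['mtx'],d['k1'],d['rvec'],d['tvec'])
E
```

```text
pics
{'t': 0.0, 'qpos': array([-1.18496377e+00,  4.23837381e-01,  1.63068862e+00,  7.66583336e-06,
        1.08859078e+00, -1.90081743e-02]), 'qvel': array([ 0.00024461, -0.00062553,  0.00033214,  0.00176293, -0.00042743,
        0.00036751]), 'joint_torque': array([ 2.50566824e-03, -5.44620967e+01, -2.73665857e+01,  6.43388182e-02,
        2.26182950e-02, -9.73949932e-05]), 'ee_pos': array([ 245.98653663, -573.96576937,  229.9043896 ]), 'orientation': array([ 1.99910074,  0.41186134, -1.99965448]), 'ft_force': array([-0.30240745, -0.3230351 , -0.12032837]), 'moment': array([-0.04881095,  0.04672805,  0.00095422]), 'width': 87.44401137626497}
top [[479.82300052   0.         313.90995005]
 [  0.         479.82300052 204.91577255]
 [  0.           0.           1.        ]] -0.03952387373224896 [ 2.13387204 -2.17571113  0.12117938] [ -64.98522562  572.61823659 1083.63039766]
scene [[497.28232232   0.         322.80810883]
 [  0.         497.28232232 193.95650967]
 [  0.           0.           1.        ]] -0.15466130339472703 [ 1.204734    2.0649613  -1.14132331] [ 343.27451282 -168.63186024 1497.29297185]
```

View pics/top0.png

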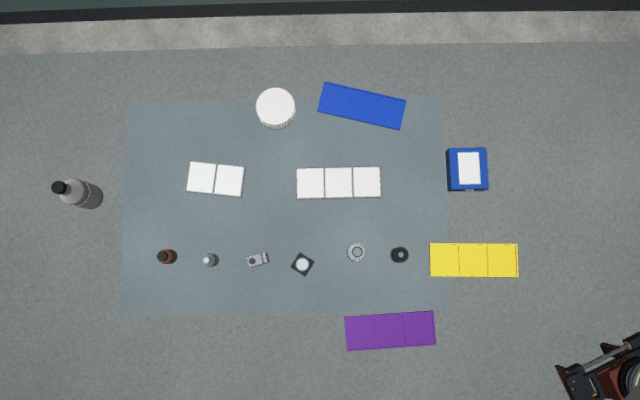

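View pics/scene0.png

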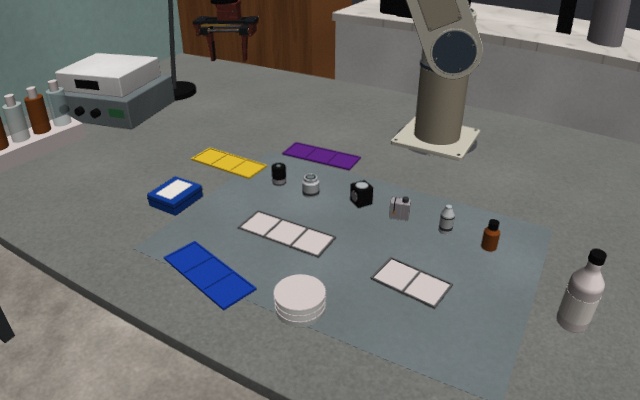

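```bash
python3 - <<'E'
from h import *
d=pickle.load(open('top0.pkl','rb'));P=cloud(d)
z=P[...,2]; m=((z>25)&(z<90)).astype(np.uint8)
n,l,s,c=cv2.connectedComponentsWithStats(m)
for i in range(1,n):
    if s[i,4]>60:
        q=P[l==i]; zt=np.percentile(q[:,2],95); t=q[q[:,2]>zt-6]
        r=cv2.minAreaRect(t[:,:2].astype(np.float32)); r2=cv2.minAreaRect(q[:,:2].astype(np.float32))
        print(c[i].round(),s[i,4],'ztop',zt.round(),'top',np.round(r[0]),np.round(r[1]),round(r[2]),'all',np.round(r2[0]),np.round(r2[1]),round(r2[2]),np.median(d['img'][l==i],0))
print(np.nanmedian(z))
E
```

```text
[275. 107.] 1172 ztop 47.0 top [808.  12.] [88. 91.] 80 all [808.  12.] [88. 91.] 79 [232. 231. 230.]
[467. 168.] 1594 ztop 39.0 top [ 652. -440.] [90. 97.] 89 all [ 650. -440.] [ 91. 102.] 89 [ 65.5 101.  180. ]
[ 90. 196.] 333 ztop 85.0 top [601. 445.] [21. 54.] 75 all [601. 449.] [28. 58.] 74 [80. 81. 79.]
[356. 251.] 262 ztop 52.0 top [ 462. -171.] [30. 32.] 89 all [ 462. -171.] [40. 41.] 25 [150. 161. 163.]
[399. 254.] 214 ztop 52.0 top [ 454. -270.] [32. 34.] 88 all [ 454. -269.] [34. 34.] 88 [51. 53. 53.]
[165. 256.] 201 ztop 69.0 top [459. 270.] [20. 21.] 48 all [458. 267.] [28. 33.] 78 [65. 63. 49.]
[209. 260.] 158 ztop 67.0 top [449. 166.] [13. 13.] 17 all [449. 166.] [30. 29.] 20 [110. 115. 117.]
[257. 259.] 215 ztop 55.0 top [445.  68.] [20. 12.] 0 all [448.  58.] [24. 45.] 15 [156. 159. 166.]
[302. 263.] 319 ztop 52.0 top [436. -46.] [39. 39.] 56 all [436. -46.] [40. 42.] 57 [ 99. 103. 106.]
0.44285959815965725
```

The top view shows, left to right: oil bottle (165,256), tall objective (209,260), clamp (257,259), filter cube (302,263), short objective (356,251) and eyepiece (399,254). The white trays are at (215,179) for two places and (338,182) for three.

Things that could be confused:
- Blue (362,106), yellow (474,260) and purple (390,331) trays: not meant, because they are coloured.
- Grey-white bottle (75,192): not the oil bottle.
- Black eyepiece (399,254): not the cube.
- The two bare-metal objectives: the tall, narrow one is at (209,260), and the wide one with the big lens is at (356,251).

```bash
python3 - <<'E'
from h import *
d=pickle.load(open('top0.pkl','rb'))
im=d['img'].astype(int)
m=((im.min(2)>190)).astype(np.uint8); m[:140]=0;m[215:]=0; m[:,:150]=0; m[:,400:]=0
m=cv2.morphologyEx(m,cv2.MORPH_CLOSE,np.ones((5,5)))
n,l,s,c=cv2.connectedComponentsWithStats(m)
for i in range(1,n):
    if s[i,4]>300:
        v,u=np.nonzero(l==i); q=onplane(d,np.c_[u,v],4)
        r=cv2.minAreaRect(q[:,:2].astype(np.float32)); print(c[i],s[i,4],r,q.mean(0))
o=ctrl.get_obs(); print(cv2.Rodrigues(o['orientation'])[0].round(3))
s=pickle.load(open('scene0.pkl','rb'))['img'][130:260,260:520,::-1]
cv2.imwrite('pics/crop.png',cv2.resize(s,None,fx=3,fy=3,interpolation=cv2.INTER_CUBIC))
# colour-top centres w/ known heights from top depth blobs at 2 levels
w=grab('wrist','w0'); print(w['mtx'],w['rvec'],w['tvec'])
E
```

```text
[214.75       178.40672589] 1576 ((644.6443481445312, 162.88958740234375), (131.18881225585938, 71.95811462402344), 82.63396453857422) [644.39190703 162.84008472   4.        ]
[337.88720883 182.02288517] 2447 ((629.3388671875, -135.32110595703125), (72.10977172851562, 199.5103302001953), 0.14349693059921265) [ 629.33600665 -134.60721857    4.        ]
[[-0.001  0.394 -0.919]
 [ 0.001 -0.919 -0.394]
 [-1.    -0.001 -0.   ]]
[[334.94997405   0.         312.36887735]
 [  0.         334.94997405 201.84985741]
 [  0.           0.           1.        ]] [-2.42321402  1.59830585  0.22371326] [-624.43933415  -32.50158885  390.79502494]
```

View pics/crop.png

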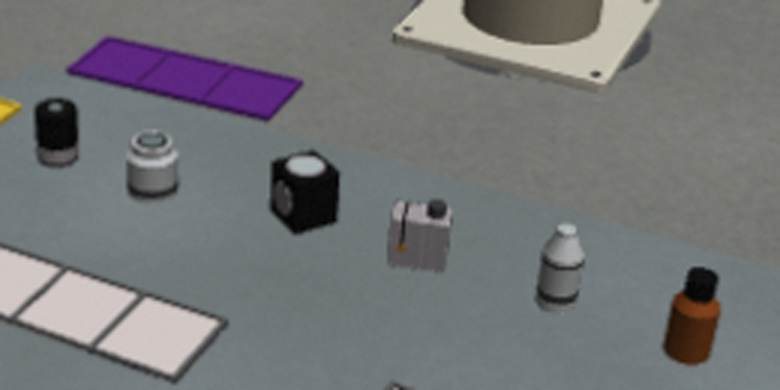

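The crop confirms the row, right to left: bottle (690,320), tall objective (560,270), clamp (420,235), cube (305,190), short objective (152,165), eyepiece (57,130). I start by turning the jaws along world x.

Emit:
apply_moves --increments '[{"gripper":100,"delta_pos":[0,0,0],"dr":[-0.1166,0,0]},{"gripper":100,"delta_pos":[0,0,0],"dr":[-0.1166,0,0]},{"gripper":100,"delta_pos":[0,0,0],"dr":[-0.1166,0,0]},{"gripper":100,"delta_pos":[0,0,0],"dr":[-0.1166,0,0]},{"gripper":100,"delta_pos":[0,0,0],"dr":[-0.1166,0,0]}]'

```text
t: 0.57
ee_pos: [246.1, -574.2, 230.3]
orientation: [1.621, 0.879, -1.62]
ft_force: [0.9, 0.6, -0.2]
width: 87.7
```

Emit:
apply_moves --increments '[{"gripper":100,"delta_pos":[0,0,0],"dr":[-0.1166,0,0]},{"gripper":100,"delta_pos":[0,0,0],"dr":[-0.1166,0,0]},{"gripper":100,"delta_pos":[0,0,0],"dr":[-0.1166,0,0]},{"gripper":100,"delta_pos":[0,0,0],"dr":[-0.1166,0,0]},{"gripper":100,"delta_pos":[0,0,0],"dr":[-0.1166,0,0]}]'

```text
t: 0.98
ee_pos: [246.1, -574.2, 230.4]
orientation: [1.205, 1.213, -1.205]
ft_force: [1.4, 0.0, 1.1]
width: 87.8
```

Emit:
apply_moves --increments '[{"gripper":100,"delta_pos":[0,2.5,-3],"dr":[0,0,0]},{"gripper":100,"delta_pos":[0,2.5,-3],"dr":[0,0,0]},{"gripper":100,"delta_pos":[0,2.5,-3],"dr":[0,0,0]},{"gripper":100,"delta_pos":[0,2.5,-3],"dr":[0,0,0]},{"gripper":100,"delta_pos":[0,2.5,-3],"dr":[0,0,0]}]'

```text
t: 1.4
ee_pos: [371.8, -422.9, 230.5]
orientation: [1.21, 1.209, -1.21]
ft_force: [0.6, -0.1, 0.1]
width: 88.2
```

Emit:
apply_moves --increments '[{"gripper":100,"delta_pos":[0,0.5,-3.9],"dr":[0,0,0]},{"gripper":100,"delta_pos":[0,0.5,-3.9],"dr":[0,0,0]},{"gripper":100,"delta_pos":[0,0.5,-3.9],"dr":[0,0,0]},{"gripper":100,"delta_pos":[0,0.5,-3.9],"dr":[0,0,0]},{"gripper":100,"delta_pos":[0,0.5,-3.9],"dr":[0,0,0]}]'

```text
t: 1.82
ee_pos: [395.9, -227.6, 230.5]
orientation: [1.21, 1.209, -1.209]
ft_force: [0.6, 0.6, 0.3]
width: 87.9
```

Emit:
apply_moves --increments '[{"gripper":100,"delta_pos":[0,0.5,-3.9],"dr":[0,0,0]},{"gripper":100,"delta_pos":[0,0.5,-3.9],"dr":[0,0,0]},{"gripper":100,"delta_pos":[0,0.5,-3.9],"dr":[0,0,0]},{"gripper":100,"delta_pos":[0,0.5,-3.9],"dr":[0,0,0]},{"gripper":100,"delta_pos":[0,0.5,-3.9],"dr":[0,0,0]}]'

```text
t: 2.23
ee_pos: [420.9, -32.7, 230.8]
orientation: [1.21, 1.209, -1.209]
ft_force: [2.2, -0.2, -0.0]
width: 88.0
```

Emit:
apply_moves --increments '[{"gripper":100,"delta_pos":[0,0.5,-3.9],"dr":[0,0,0]},{"gripper":100,"delta_pos":[0,0.5,-3.9],"dr":[0,0,0]},{"gripper":100,"delta_pos":[0,0.5,-3.9],"dr":[0,0,0]},{"gripper":100,"delta_pos":[0,0.5,-3.9],"dr":[0,0,0]},{"gripper":100,"delta_pos":[0,0.5,-3.9],"dr":[0,0,0]}]'

```text
t: 2.65
ee_pos: [445.8, 162.6, 230.7]
orientation: [1.209, 1.209, -1.209]
ft_force: [0.4, -0.7, -0.4]
width: 87.7
```

```bash
python3 - <<'E'
from h import *
o=ctrl.get_obs();print(o['ee_pos'],o['qpos'])
d=grab('wrist','w1');P=cloud(d);z=P[...,2]
print(d['tvec'],d['rvec'])
m=((z>25)&(z<90)).astype(np.uint8)
n,l,s,c=cv2.connectedComponentsWithStats(m)
for i in range(1,n):
    if s[i,4]>200:
        q=P[l==i]; zt=np.percentile(q[:,2],95); t=q[q[:,2]>zt-6]
        r=cv2.minAreaRect(t[:,:2].astype(np.float32)); r2=cv2.minAreaRect(q[:,:2].astype(np.float32))
        print(c[i].round(),s[i,4],'ztop',zt.round(),'top',np.round(r[0],1),np.round(r[1]),round(r[2]),'all',np.round(r2[0],1),np.round(r2[1]),round(r2[2]))
E
```

```text
[445.83366869 162.58791439 230.70326199] [ 3.24659227e-01  2.00966838e-01  1.95329696e+00 -8.09866583e-05
  9.87257188e-01  3.24410408e-01]
[-446.34736766  123.14948795  435.1556737 ] [-2.86475803e+00  1.82388914e-05  5.84772518e-05]
[325.  71.] 1036 ztop 67.0 top [459.  271.4] [21. 21.] 0 all [459.1 271. ] [34. 32.] 90
[315. 174.] 706 ztop 67.0 top [449.2 169.9] [14. 15.] 65 all [448.8 170.3] [30. 29.] 43
[314. 268.] 931 ztop 54.0 top [444.8  69.6] [13. 13.] 41 all [447.9  58.4] [25. 45.] 14
[620. 272.] 549 ztop 45.0 top [816.4  52.1] [16. 49.] 64 all [809.9  50.8] [20. 57.] 76
[303. 353.] 705 ztop 50.0 top [435.2 -44.8] [40. 41.] 58 all [435.3 -44.9] [40. 41.] 58
```

View pics/w1.png

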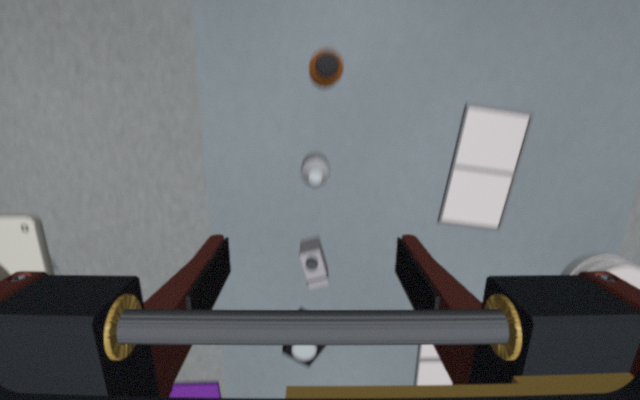

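Wrist view: bottle at (325,71), tall objective at (315,174), clamp at (314,268), cube at (303,353). Tall objective is at about (449,169), so I descend on it.

Emit:
apply_moves --increments '[{"gripper":100,"delta_pos":[3.5,0.3,-0.6],"dr":[0,0,0]},{"gripper":100,"delta_pos":[3.5,0,0],"dr":[0,0,0]},{"gripper":100,"delta_pos":[3.5,0,0],"dr":[0,0,0]},{"gripper":100,"delta_pos":[3.5,0,0],"dr":[0,0,0]},{"gripper":100,"delta_pos":[3.0,0,0],"dr":[0,0,0]}]'

```text
t: 3.12
ee_pos: [448.5, 166.4, 58.7]
orientation: [1.208, 1.21, -1.21]
ft_force: [-0.2, 0.3, 0.8]
width: 87.5
```

Emit:
apply_moves --increments '[{"gripper":100,"delta_pos":[2,0,0],"dr":[0,0,0]},{"gripper":100,"delta_pos":[1.4,0,0],"dr":[0,0,0]},{"gripper":100,"delta_pos":[0.8,0,0],"dr":[0,0,0]},{"gripper":100,"delta_pos":[0.3,0,0],"dr":[0,0,0]},{"gripper":0,"delta_pos":[0,0,0],"dr":[0,0,0]}]'

```text
t: 3.53
ee_pos: [449.0, 166.4, 15.4]
orientation: [1.209, 1.21, -1.21]
ft_force: [-0.3, -0.2, 0.6]
width: 84.1
```

Emit:
apply_moves --increments '[{"gripper":0,"delta_pos":[0,0,0],"dr":[0,0,0]},{"gripper":0,"delta_pos":[0,0,0],"dr":[0,0,0]},{"gripper":0,"delta_pos":[0,0,0],"dr":[0,0,0]},{"gripper":0,"delta_pos":[0,0,0],"dr":[0,0,0]},{"gripper":0,"delta_pos":[0,0,0],"dr":[0,0,0]}]'

```text
t: 3.95
ee_pos: [449.5, 166.7, 16.2]
orientation: [1.21, 1.209, -1.208]
ft_force: [0.2, -0.1, 0.2]
width: 51.3
```

Emit:
apply_moves --increments '[{"gripper":0,"delta_pos":[0,0,0],"dr":[0,0,0]},{"gripper":0,"delta_pos":[0,0,0],"dr":[0,0,0]},{"gripper":0,"delta_pos":[0,0,0],"dr":[0,0,0]},{"gripper":0,"delta_pos":[0,0,0],"dr":[0,0,0]},{"gripper":0,"delta_pos":[0,0,0],"dr":[0,0,0]}]'

```text
t: 4.37
ee_pos: [449.1, 166.5, 15.7]
orientation: [1.209, 1.209, -1.209]
ft_force: [-1.1, 0.2, 2.1]
width: 29.5
```

Emit:
apply_moves --increments '[{"gripper":0,"delta_pos":[-1,0,0],"dr":[0,0,0]},{"gripper":0,"delta_pos":[-2,0,0],"dr":[0,0,0]},{"gripper":0,"delta_pos":[-2.5,0,0],"dr":[0,0,0]},{"gripper":0,"delta_pos":[-2.5,0,0],"dr":[0,0,0]},{"gripper":0,"delta_pos":[-1,0,0],"dr":[0,0,0]}]'

```text
t: 4.78
ee_pos: [450.4, 167.0, 108.6]
orientation: [1.212, 1.207, -1.206]
ft_force: [0.1, 0.4, -1.5]
width: 29.4
```

Emit:
apply_moves --increments '[{"gripper":0,"delta_pos":[0,1,1.5],"dr":[0,0,0]},{"gripper":0,"delta_pos":[0,1.6,2.7],"dr":[0,0,0]},{"gripper":0,"delta_pos":[0,1.6,2.7],"dr":[0,0,0]},{"gripper":0,"delta_pos":[0,1.6,2.7],"dr":[0,0,0]},{"gripper":0,"delta_pos":[0,1.6,2.7],"dr":[0,0,0]}]'

```text
t: 5.2
ee_pos: [523.4, 42.3, 105.6]
orientation: [1.209, 1.21, -1.209]
ft_force: [0.7, 0.2, -2.0]
width: 29.2
```

Emit:
apply_moves --increments '[{"gripper":0,"delta_pos":[0,1.6,2.7],"dr":[0,0,0]},{"gripper":0,"delta_pos":[0,1.6,2.7],"dr":[0,0,0]},{"gripper":0,"delta_pos":[0,1.6,2.7],"dr":[0,0,0]},{"gripper":0,"delta_pos":[0,1.6,2.7],"dr":[0,0,0]},{"gripper":0,"delta_pos":[0,1.6,2.7],"dr":[0,0,0]}]'

```text
t: 5.62
ee_pos: [603.3, -92.9, 105.3]
orientation: [1.209, 1.21, -1.21]
ft_force: [-1.1, 0.1, -1.0]
width: 29.5
```

Emit:
apply_moves --increments '[{"gripper":0,"delta_pos":[0,1.6,2.7],"dr":[0,0,0]},{"gripper":0,"delta_pos":[0,1,1.6],"dr":[0,0,0]},{"gripper":0,"delta_pos":[0,0,0],"dr":[0,0,0]},{"gripper":0,"delta_pos":[0,0,0],"dr":[0,0,0]},{"gripper":0,"delta_pos":[0,0,0],"dr":[0,0,0]}]'

```text
t: 6.03
ee_pos: [628.1, -133.8, 105.0]
orientation: [1.209, 1.211, -1.21]
ft_force: [-0.4, 0.6, -2.1]
width: 29.3
```

```bash
python3 - <<'E'
from h import *
d=grab('wrist','w2'); grab('scene','s2')
a=cv2.imread('pics/w2.png');b=cv2.imread('pics/s2.png')[120:360,160:560]
cv2.imwrite('pics/c2.png',np.vstack([a[:,:,:],cv2.resize(b,(640,384))])[:,:][::1,::1][:784] if 0 else np.hstack([cv2.resize(a,(400,250)),cv2.resize(b,(400,250))]))
im=d['img'].astype(int);m=((im.min(2)>175)).astype(np.uint8);
n,l,s,c=cv2.connectedComponentsWithStats(m)
for i in range(1,n):
    if s[i,4]>300:
        v,u=np.nonzero(l==i); q=onplane(d,np.c_[u,v],4); r=cv2.minAreaRect(q[:,:2].astype(np.float32)); print(c[i].round(),s[i],np.round(r[0]),np.round(r[1]),round(r[2],1))
E
```

```text
[598.  28.] [ 547    0   93   65 5084] [829.  -6.] [75. 43.] 1.9
[314. 115.] [ 264   71  100   89 8541] [629. -66.] [72. 63.] 0.1
[314. 197.] [ 268  165   93   74 5640] [ 630. -132.] [71. 60.] 0.2
```

View pics/c2.png

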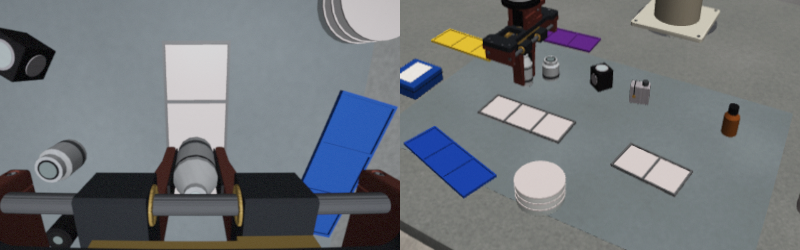

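Tall objective is held upright over the middle place, with the tray's middle measured at y≈-134. I lower and release.

Emit:
apply_moves --increments '[{"gripper":0,"delta_pos":[2.5,0.1,0.1],"dr":[0,0,0]},{"gripper":0,"delta_pos":[2.5,0,0],"dr":[0,0,0]},{"gripper":0,"delta_pos":[2,0,0],"dr":[0,0,0]},{"gripper":0,"delta_pos":[1,0,0],"dr":[0,0,0]},{"gripper":0,"delta_pos":[0.5,0,0],"dr":[0,0,0]}]'

```text
t: 6.55
ee_pos: [628.8, -134.3, 19.1]
orientation: [1.208, 1.212, -1.21]
ft_force: [-0.1, 0.2, -0.9]
width: 29.3
```

Emit:
apply_moves --increments '[{"gripper":0,"delta_pos":[0,0,0],"dr":[0,0,0]},{"gripper":0,"delta_pos":[0,0,0],"dr":[0,0,0]},{"gripper":0,"delta_pos":[0,0,0],"dr":[0,0,0]},{"gripper":0,"delta_pos":[0,0,0],"dr":[0,0,0]},{"gripper":0,"delta_pos":[0,0,0],"dr":[0,0,0]}]'

```text
t: 6.97
ee_pos: [630.8, -135.6, 21.7]
orientation: [1.21, 1.208, -1.208]
ft_force: [-0.5, 0.2, -1.2]
width: 29.3
```

Emit:
apply_moves --increments '[{"gripper":0,"delta_pos":[0.1,0,0],"dr":[0,0,0]},{"gripper":0,"delta_pos":[0.05,0,0],"dr":[0,0,0]},{"gripper":0,"delta_pos":[0,0,0],"dr":[0,0,0]},{"gripper":0,"delta_pos":[0,0,0],"dr":[0,0,0]},{"gripper":0,"delta_pos":[0,0,0],"dr":[0,0,0]}]'

```text
t: 7.38
ee_pos: [630.1, -135.5, 19.2]
orientation: [1.209, 1.209, -1.209]
ft_force: [-0.1, -1.0, -1.4]
width: 29.2
```

Emit:
apply_moves --increments '[{"gripper":0,"delta_pos":[0.05,0,0],"dr":[0,0,0]},{"gripper":0,"delta_pos":[0,0,0],"dr":[0,0,0]},{"gripper":60,"delta_pos":[0,0,0],"dr":[0,0,0]},{"gripper":60,"delta_pos":[0,0,0],"dr":[0,0,0]},{"gripper":60,"delta_pos":[0,0,0],"dr":[0,0,0]}]'

```text
t: 7.8
ee_pos: [630.3, -135.5, 18.8]
orientation: [1.209, 1.209, -1.209]
ft_force: [-0.2, -0.2, -0.4]
width: 46.1
```

Emit:
apply_moves --increments '[{"gripper":60,"delta_pos":[0,0,0],"dr":[0,0,0]},{"gripper":60,"delta_pos":[0,0,0],"dr":[0,0,0]},{"gripper":60,"delta_pos":[-1,0,0],"dr":[0,0,0]},{"gripper":60,"delta_pos":[-3,0,0],"dr":[0,0,0]},{"gripper":100,"delta_pos":[-3.5,0,0],"dr":[0,0,0]}]'

```text
t: 8.22
ee_pos: [628.4, -135.0, 92.9]
orientation: [1.208, 1.213, -1.212]
ft_force: [0.6, -0.3, 0.4]
width: 56.3
```

Emit:
apply_moves --increments '[{"gripper":100,"delta_pos":[-0.3,-1.4,-3.4],"dr":[0,0,0]},{"gripper":100,"delta_pos":[-0.3,-1.4,-3.4],"dr":[0,0,0]},{"gripper":100,"delta_pos":[-0.3,-1.4,-3.4],"dr":[0,0,0]},{"gripper":100,"delta_pos":[-0.3,-1.4,-3.4],"dr":[0,0,0]},{"gripper":100,"delta_pos":[-0.3,-1.4,-3.4],"dr":[0,0,0]}]'

```text
t: 8.63
ee_pos: [559.5, 35.8, 109.8]
orientation: [1.21, 1.208, -1.209]
ft_force: [0.6, 0.4, 0.2]
width: 87.1
```

Emit:
apply_moves --increments '[{"gripper":100,"delta_pos":[-0.3,-1.4,-3.4],"dr":[0,0,0]},{"gripper":100,"delta_pos":[-0.3,-1.4,-3.4],"dr":[0,0,0]},{"gripper":100,"delta_pos":[-0.3,-1.4,-3.4],"dr":[0,0,0]},{"gripper":100,"delta_pos":[-0.3,-1.4,-3.4],"dr":[0,0,0]},{"gripper":100,"delta_pos":[-0.3,-1.4,-3.4],"dr":[0,0,0]}]'

```text
t: 9.05
ee_pos: [489.5, 206.1, 124.7]
orientation: [1.21, 1.209, -1.208]
ft_force: [0.4, 0.2, 0.1]
width: 87.8
```

Emit:
apply_moves --increments '[{"gripper":100,"delta_pos":[-0.3,-1.4,-3.3],"dr":[0,0,0]},{"gripper":100,"delta_pos":[-0.3,-1.4,-3.2],"dr":[0,0,0]},{"gripper":100,"delta_pos":[0,0,0],"dr":[0,0,0]},{"gripper":100,"delta_pos":[0,0,0],"dr":[0,0,0]},{"gripper":100,"delta_pos":[0,0,0],"dr":[0,0,0]}]'

```text
t: 9.47
ee_pos: [462.2, 269.4, 130.1]
orientation: [1.209, 1.209, -1.208]
ft_force: [-0.1, 0.1, -0.2]
width: 88.0
```

```bash
cat > f.py <<'E'
from h import *
import sys
o=ctrl.get_obs();print(o['ee_pos'])
for cam in sys.argv[1:]:
    d=grab(cam,cam+'_%d'%(o['t']*10));P=cloud(d);z=P[...,2]
    m=((z>25)&(z<75)).astype(np.uint8)
    n,l,s,c=cv2.connectedComponentsWithStats(m)
    for i in range(1,n):
        if s[i,4]>100:
            q=P[l==i]; zt=np.percentile(q[:,2],95); t=q[q[:,2]>zt-6]
            r=cv2.minAreaRect(t[:,:2].astype(np.float32)); r2=cv2.minAreaRect(q[:,:2].astype(np.float32))
            print(cam,c[i].round(),s[i,4],'ztop',zt.round(),'top',np.round(r[0],1),np.round(r[1]),round(r[2]),'all',np.round(r2[0],1),np.round(r2[1]),round(r2[2]))
E
python3 f.py top wrist
```

```text
[462.24067756 269.38245151 130.11892352]
top [275. 107.] 1171 ztop 47.0 top [807.8  12.3] [88. 90.] 69 all [808.3  12.2] [92. 89.] 24
top [468. 168.] 1590 ztop 39.0 top [ 651.5 -440.2] [89. 97.] 89 all [ 650.2 -439.8] [ 90. 101.] 89
top [338. 179.] 147 ztop 71.0 top [ 630.7 -133.3] [11. 12.] 86 all [ 630.6 -132.4] [29. 28.] 44
top [ 91. 197.] 250 ztop 72.0 top [601.5 444.2] [20. 54.] 76 all [601.1 449.1] [29. 58.] 74
top [356. 251.] 263 ztop 52.0 top [ 461. -171.] [30. 29.] 89 all [ 461.6 -170.6] [40. 40.] 19
top [399. 254.] 214 ztop 52.0 top [ 454.4 -269.6] [33. 34.] 89 all [ 453.6 -269.1] [34. 35.] 72
top [165. 256.] 200 ztop 69.0 top [459.6 269.4] [22. 20.] 89 all [459.  266.5] [28. 33.] 89
top [257. 259.] 214 ztop 55.0 top [449.7  61.3] [12. 28.] 34 all [448.4  57.8] [24. 44.] 15
top [302. 264.] 318 ztop 52.0 top [436.3 -45.5] [40. 39.] 55 all [436.2 -45.5] [40. 42.] 57
wrist [307. 204.] 1721 ztop 67.0 top [458.9 271.8] [21. 21.] 67 all [459.1 274.4] [29. 33.] 86
```

Tall objective stands in the middle place. I descend on the bottle at (459,271).

Emit:
apply_moves --increments '[{"gripper":100,"delta_pos":[3,-0.3,-0.1],"dr":[0,0,0]},{"gripper":100,"delta_pos":[3.5,0,0],"dr":[0,0,0]},{"gripper":100,"delta_pos":[3,0,0],"dr":[0,0,0]},{"gripper":100,"delta_pos":[1.4,0,0],"dr":[0,0,0]},{"gripper":100,"delta_pos":[0.6,0,0],"dr":[0,0,0]}]'

```text
t: 9.98
ee_pos: [458.2, 268.4, 12.2]
orientation: [1.207, 1.209, -1.215]
ft_force: [-0.4, -0.2, 0.3]
width: 87.8
```

Emit:
apply_moves --increments '[{"gripper":0,"delta_pos":[0,0,0],"dr":[0,0,0]},{"gripper":0,"delta_pos":[0,0,0],"dr":[0,0,0]},{"gripper":0,"delta_pos":[0,0,0],"dr":[0,0,0]},{"gripper":0,"delta_pos":[0,0,0],"dr":[0,0,0]},{"gripper":0,"delta_pos":[0,0,0],"dr":[0,0,0]}]'

```text
t: 10.4
ee_pos: [459.9, 270.8, 15.8]
orientation: [1.211, 1.209, -1.207]
ft_force: [-0.2, -0.5, 0.1]
width: 58.1
```

Emit:
apply_moves --increments '[{"gripper":0,"delta_pos":[0,0,0],"dr":[0,0,0]},{"gripper":0,"delta_pos":[0,0,0],"dr":[0,0,0]},{"gripper":0,"delta_pos":[0,0,0],"dr":[0,0,0]},{"gripper":0,"delta_pos":[0,0,0],"dr":[0,0,0]},{"gripper":0,"delta_pos":[0,0,0],"dr":[0,0,0]}]'

```text
t: 10.82
ee_pos: [459.2, 270.7, 14.9]
orientation: [1.209, 1.209, -1.209]
ft_force: [-0.7, -0.1, 3.1]
width: 33.3
```

Emit:
apply_moves --increments '[{"gripper":0,"delta_pos":[-1,0,0],"dr":[0,0,0]},{"gripper":0,"delta_pos":[-2,0,0],"dr":[0,0,0]},{"gripper":0,"delta_pos":[-2.5,0,0],"dr":[0,0,0]},{"gripper":0,"delta_pos":[-2.5,0,0],"dr":[0,0,0]},{"gripper":0,"delta_pos":[-1,0,0],"dr":[0,0,0]}]'

```text
t: 11.23
ee_pos: [460.4, 271.3, 107.8]
orientation: [1.212, 1.208, -1.206]
ft_force: [-0.1, 0.5, -0.8]
width: 33.6
```

Emit:
apply_moves --increments '[{"gripper":0,"delta_pos":[0,0.8,1.6],"dr":[0,0,0]},{"gripper":0,"delta_pos":[0,1.5,2.95],"dr":[0,0,0]},{"gripper":0,"delta_pos":[0,1.5,2.95],"dr":[0,0,0]},{"gripper":0,"delta_pos":[0,1.5,2.95],"dr":[0,0,0]},{"gripper":0,"delta_pos":[0,1.5,2.95],"dr":[0,0,0]}]'

```text
t: 11.65
ee_pos: [527.4, 135.2, 104.6]
orientation: [1.209, 1.21, -1.209]
ft_force: [-0.2, 0.2, -0.3]
width: 33.3
```

Emit:
apply_moves --increments '[{"gripper":0,"delta_pos":[0,1.5,2.95],"dr":[0,0,0]},{"gripper":0,"delta_pos":[0,1.5,2.95],"dr":[0,0,0]},{"gripper":0,"delta_pos":[0,1.5,2.95],"dr":[0,0,0]},{"gripper":0,"delta_pos":[0,1.5,2.95],"dr":[0,0,0]},{"gripper":0,"delta_pos":[0,1.5,2.95],"dr":[0,0,0]}]'

```text
t: 12.07
ee_pos: [602.4, -12.6, 104.5]
orientation: [1.209, 1.21, -1.21]
ft_force: [0.2, 1.1, -0.3]
width: 33.3
```

Emit:
apply_moves --increments '[{"gripper":0,"delta_pos":[0,1.5,2.95],"dr":[0,0,0]},{"gripper":0,"delta_pos":[0,1.2,2.5],"dr":[0,0,0]},{"gripper":0,"delta_pos":[0,0,0],"dr":[0,0,0]},{"gripper":0,"delta_pos":[0,0,0],"dr":[0,0,0]},{"gripper":0,"delta_pos":[0,0,0],"dr":[0,0,0]}]'

```text
t: 12.48
ee_pos: [628.2, -65.0, 104.2]
orientation: [1.209, 1.21, -1.21]
ft_force: [0.2, 0.6, -1.0]
width: 33.4
```

Emit:
apply_moves --increments '[{"gripper":0,"delta_pos":[2.5,0.1,0.1],"dr":[0,0,0]},{"gripper":0,"delta_pos":[2.5,0,0],"dr":[0,0,0]},{"gripper":0,"delta_pos":[2,0,0],"dr":[0,0,0]},{"gripper":0,"delta_pos":[1,0,0],"dr":[0,0,0]},{"gripper":0,"delta_pos":[0.4,0,0],"dr":[0,0,0]}]'

```text
t: 12.9
ee_pos: [628.4, -65.0, 18.9]
orientation: [1.207, 1.213, -1.21]
ft_force: [-0.2, -0.2, 0.5]
width: 33.3
```

Emit:
apply_moves --increments '[{"gripper":0,"delta_pos":[0.1,0,0],"dr":[0,0,0]},{"gripper":0,"delta_pos":[0.05,0,0],"dr":[0,0,0]},{"gripper":0,"delta_pos":[0,0,0],"dr":[0,0,0]},{"gripper":0,"delta_pos":[0,0,0],"dr":[0,0,0]},{"gripper":0,"delta_pos":[0,0,0],"dr":[0,0,0]}]'

```text
t: 13.32
ee_pos: [630.8, -66.5, 20.2]
orientation: [1.21, 1.208, -1.208]
ft_force: [-0.3, -0.1, -0.6]
width: 33.1
```

Emit:
apply_moves --increments '[{"gripper":0,"delta_pos":[0.1,0,0],"dr":[0,0,0]},{"gripper":0,"delta_pos":[0,0,0],"dr":[0,0,0]},{"gripper":65,"delta_pos":[0,0,0],"dr":[0,0,0]},{"gripper":65,"delta_pos":[0,0,0],"dr":[0,0,0]},{"gripper":65,"delta_pos":[0,0,0],"dr":[0,0,0]}]'

```text
t: 13.73
ee_pos: [630.2, -66.5, 18.2]
orientation: [1.209, 1.209, -1.209]
ft_force: [-0.3, -0.7, 0.2]
width: 49.6
```

Emit:
apply_moves --increments '[{"gripper":65,"delta_pos":[0,0,0],"dr":[0,0,0]},{"gripper":65,"delta_pos":[0,0,0],"dr":[0,0,0]},{"gripper":65,"delta_pos":[-1,0,0],"dr":[0,0,0]},{"gripper":65,"delta_pos":[-3,0,0],"dr":[0,0,0]},{"gripper":100,"delta_pos":[-4,0,0],"dr":[0,0,0]}]'

```text
t: 14.15
ee_pos: [627.8, -66.2, 96.6]
orientation: [1.207, 1.214, -1.213]
ft_force: [1.5, -0.6, 0.3]
width: 60.6
```

Emit:
apply_moves --increments '[{"gripper":100,"delta_pos":[-1.5,0,0],"dr":[0,0,0]},{"gripper":100,"delta_pos":[-1.5,0,0],"dr":[0,0,0]},{"gripper":100,"delta_pos":[0,0,0],"dr":[0,0,0]},{"gripper":100,"delta_pos":[0,0,0],"dr":[0,0,0]},{"gripper":100,"delta_pos":[0,0,0],"dr":[0,0,0]}]'

```text
t: 14.57
ee_pos: [629.5, -66.4, 127.6]
orientation: [1.209, 1.21, -1.21]
ft_force: [0.2, 0.1, -0.1]
width: 87.7
```

Emit:
apply_moves --increments '[{"gripper":100,"delta_pos":[0,-3.9,-0.4],"dr":[0,0,0]},{"gripper":100,"delta_pos":[0,-3.9,-0.4],"dr":[0,0,0]},{"gripper":100,"delta_pos":[0,-3.9,-0.4],"dr":[0,0,0]},{"gripper":100,"delta_pos":[0,-3.9,-0.4],"dr":[0,0,0]},{"gripper":100,"delta_pos":[0,-3.8,-0.5],"dr":[0,0,0]}]'

```text
t: 14.98
ee_pos: [433.0, -45.2, 126.8]
orientation: [1.208, 1.212, -1.211]
ft_force: [-0.5, 0.2, 0.3]
width: 87.9
```

Emit:
apply_moves --increments '[{"gripper":100,"delta_pos":[0,0,0],"dr":[0.115,0,0]},{"gripper":100,"delta_pos":[0,0,0],"dr":[0.115,0,0]},{"gripper":100,"delta_pos":[0,0,0],"dr":[0.115,0,0]},{"gripper":100,"delta_pos":[0,0,0],"dr":[0.115,0,0]},{"gripper":100,"delta_pos":[0,0,0],"dr":[0.115,0,0]}]'

```text
t: 15.4
ee_pos: [435.2, -45.4, 127.1]
orientation: [1.621, 0.878, -1.625]
ft_force: [0.6, 0.2, -1.0]
width: 87.9
```

```bash
python3 f.py wrist top; python3 -c "
import cv2,glob,numpy as np
w=sorted(glob.glob('pics/wrist_*'),key=lambda s:int(s.split('_')[1][:-4]))[-1];t=sorted(glob.glob('pics/top_*'),key=lambda s:int(s.split('_')[1][:-4]))[-1]
a=cv2.resize(cv2.imread(w),(400,250));b=cv2.resize(cv2.imread(t)[125:325,130:450],(400,250));cv2.imwrite('pics/c3.png',np.hstack([a,b]))
from h import ctrl;R=cv2.Rodrigues(ctrl.get_obs()['orientation'])[0];print(np.degrees(np.arctan2(R[1,1],R[0,1])))"
```

```text
[435.17068785 -45.35633605 127.10602683]
wrist [245.  79.] 2547 ztop 54.0 top [445.2  68.4] [13. 13.] 4 all [447.7  57.8] [24. 44.] 15
wrist [568.  86.] 3367 ztop 70.0 top [630.6 -65.8] [21. 23.] 66 all [628.4 -64. ] [33. 29.] 54
wrist [599. 167.] 2518 ztop 69.0 top [ 629.6 -131.6] [15. 15.] 88 all [ 626.7 -130.4] [29. 23.] 64
wrist [313. 208.] 3144 ztop 50.0 top [436.  -44.9] [40. 40.] 57 all [436.4 -45. ] [40. 41.] 57
wrist [401. 301.] 300 ztop 46.0 top [ 454.5 -155.1] [8. 5.] 2 all [ 450.3 -155.2] [20.  8.] 15
wrist [445. 379.] 107 ztop 37.0 top [ 446.9 -253.2] [8. 2.] 21 all [ 444.4 -254.8] [14.  3.] 28
top [275. 107.] 1164 ztop 47.0 top [808.3  12.8] [91. 88.] 0 all [808.6  12.1] [92. 88.] 9
top [467. 168.] 1593 ztop 39.0 top [ 651.5 -440.4] [89. 97.] 90 all [ 650.4 -440.2] [ 90. 101.] 90
top [309. 179.] 177 ztop 72.0 top [631.3 -66.4] [18. 19.] 90 all [630.7 -66.5] [33. 32.] 61
top [338. 179.] 148 ztop 70.0 top [ 630.7 -132.7] [12. 15.] 9 all [ 630.9 -133.2] [28. 29.] 89
top [ 91. 197.] 256 ztop 73.0 top [600.1 445.2] [18. 53.] 74 all [600.9 449.1] [28. 58.] 73
top [356. 251.] 259 ztop 52.0 top [ 462. -171.] [31. 31.] 44 all [ 461.7 -170.5] [40. 40.] 26
top [399. 254.] 211 ztop 52.0 top [ 454.3 -268.6] [34. 34.] 2 all [ 454.3 -268.6] [34. 34.] 2
-33.01350959979411
```

View pics/c3.png

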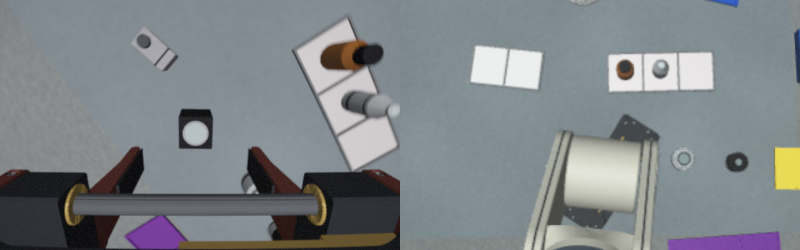

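The picture shows bottle (625,68) and tall objective (660,68) standing in their places. The cube lies square to the jaws at (195,128), centred within 1 mm. I descend and grip it.

Emit:
apply_moves --increments '[{"gripper":100,"delta_pos":[3,0,0],"dr":[0,0,0]},{"gripper":100,"delta_pos":[3.5,0,0],"dr":[0,0,0]},{"gripper":100,"delta_pos":[2.8,0,0],"dr":[0,0,0]},{"gripper":100,"delta_pos":[1.3,0,0],"dr":[0,0,0]},{"gripper":100,"delta_pos":[0.6,0,0],"dr":[0,0,0]}]'

```text
t: 15.92
ee_pos: [434.0, -45.2, 13.5]
orientation: [1.613, 0.886, -1.621]
ft_force: [-0.5, 0.3, -0.2]
width: 87.9
```

Emit:
apply_moves --increments '[{"gripper":0,"delta_pos":[0,0,0],"dr":[0,0,0]},{"gripper":0,"delta_pos":[0,0,0],"dr":[0,0,0]},{"gripper":0,"delta_pos":[0,0,0],"dr":[0,0,0]},{"gripper":0,"delta_pos":[0,0,0],"dr":[0,0,0]},{"gripper":0,"delta_pos":[0,0,0],"dr":[0,0,0]}]'

```text
t: 16.33
ee_pos: [436.9, -45.6, 17.1]
orientation: [1.62, 0.879, -1.617]
ft_force: [-0.2, -0.2, -0.3]
width: 57.8
```

Emit:
apply_moves --increments '[{"gripper":0,"delta_pos":[0,0,0],"dr":[0,0,0]},{"gripper":0,"delta_pos":[0,0,0],"dr":[0,0,0]},{"gripper":0,"delta_pos":[0,0,0],"dr":[0,0,0]},{"gripper":0,"delta_pos":[0,0,0],"dr":[0,0,0]},{"gripper":0,"delta_pos":[0,0,0],"dr":[0,0,0]}]'

```text
t: 16.75
ee_pos: [436.3, -45.5, 16.5]
orientation: [1.619, 0.88, -1.618]
ft_force: [-1.0, -0.4, 5.5]
width: 39.8
```

Emit:
apply_moves --increments '[{"gripper":0,"delta_pos":[-1,0,0],"dr":[0,0,0]},{"gripper":0,"delta_pos":[-2,0,0],"dr":[0,0,0]},{"gripper":0,"delta_pos":[-2.5,0,0],"dr":[0,0,0]},{"gripper":0,"delta_pos":[-2.5,0,0],"dr":[0,0,0]},{"gripper":0,"delta_pos":[-1,0,0],"dr":[0,0,0]}]'

```text
t: 17.17
ee_pos: [437.3, -45.6, 109.0]
orientation: [1.621, 0.878, -1.616]
ft_force: [0.9, -0.9, -1.4]
width: 39.7
```

Emit:
apply_moves --increments '[{"gripper":0,"delta_pos":[0,0,0],"dr":[-0.115,0,0]},{"gripper":0,"delta_pos":[0,0,0],"dr":[-0.115,0,0]},{"gripper":0,"delta_pos":[0,0,0],"dr":[-0.115,0,0]},{"gripper":0,"delta_pos":[0,0,0],"dr":[-0.115,0,0]},{"gripper":0,"delta_pos":[0,0,0],"dr":[-0.115,0,0]}]'

```text
t: 17.58
ee_pos: [435.9, -45.4, 106.1]
orientation: [1.205, 1.212, -1.205]
ft_force: [0.3, -0.1, -1.3]
width: 39.5
```

Emit:
apply_moves --increments '[{"gripper":0,"delta_pos":[0,1.4,1.2],"dr":[0,0,0]},{"gripper":0,"delta_pos":[0,2.6,2.1],"dr":[0,0,0]},{"gripper":0,"delta_pos":[0,2.6,2.1],"dr":[0,0,0]},{"gripper":0,"delta_pos":[0,2.6,2.1],"dr":[0,0,0]},{"gripper":0,"delta_pos":[0,2.6,2.1],"dr":[0,0,0]}]'

```text
t: 18.0
ee_pos: [554.9, -142.4, 105.9]
orientation: [1.209, 1.21, -1.209]
ft_force: [0.4, 0.5, -0.2]
width: 40.0
```

Emit:
apply_moves --increments '[{"gripper":0,"delta_pos":[0,2.6,2.1],"dr":[0,0,0]},{"gripper":0,"delta_pos":[0,2.6,2.1],"dr":[0,0,0]},{"gripper":0,"delta_pos":[0,2.3,1.8],"dr":[0,0,0]},{"gripper":0,"delta_pos":[0,0,0],"dr":[0,0,0]},{"gripper":0,"delta_pos":[0,0,0],"dr":[0,0,0]}]'

```text
t: 18.42
ee_pos: [629.4, -202.2, 105.4]
orientation: [1.21, 1.209, -1.21]
ft_force: [0.1, -0.6, -1.2]
width: 40.0
```

Emit:
apply_moves --increments '[{"gripper":0,"delta_pos":[0,0,0],"dr":[0,0,0]},{"gripper":0,"delta_pos":[0,0,0],"dr":[0,0,0]},{"gripper":0,"delta_pos":[0,0,0],"dr":[0,0,0]},{"gripper":0,"delta_pos":[0,0,0],"dr":[0,0,0]},{"gripper":0,"delta_pos":[0,0,0],"dr":[0,0,0]}]'

```text
t: 18.83
ee_pos: [628.8, -201.0, 106.4]
orientation: [1.209, 1.21, -1.209]
ft_force: [0.5, 0.5, -1.4]
width: 39.8
```

Emit:
apply_moves --increments '[{"gripper":0,"delta_pos":[2.5,0.05,0.1],"dr":[0,0,0]},{"gripper":0,"delta_pos":[2.5,0,0],"dr":[0,0,0]},{"gripper":0,"delta_pos":[2,0,0],"dr":[0,0,0]},{"gripper":0,"delta_pos":[1,0,0],"dr":[0,0,0]},{"gripper":0,"delta_pos":[0.5,0,0],"dr":[0,0,0]}]'

```text
t: 19.25
ee_pos: [628.6, -201.9, 19.6]
orientation: [1.209, 1.212, -1.211]
ft_force: [-2.5, 0.6, 14.6]
width: 40.1
```

Emit:
apply_moves --increments '[{"gripper":0,"delta_pos":[0.1,0,0],"dr":[0,0,0]},{"gripper":0,"delta_pos":[0.05,0,0],"dr":[0,0,0]},{"gripper":0,"delta_pos":[0,0,0],"dr":[0,0,0]},{"gripper":0,"delta_pos":[0,0,0],"dr":[0,0,0]},{"gripper":0,"delta_pos":[0,0,0],"dr":[0,0,0]}]'

```text
t: 19.67
ee_pos: [630.2, -202.6, 20.5]
orientation: [1.209, 1.208, -1.208]
ft_force: [-0.3, 0.0, -0.7]
width: 40.1
```

Emit:
apply_moves --increments '[{"gripper":0,"delta_pos":[0.03,0,0],"dr":[0,0,0]},{"gripper":0,"delta_pos":[0,0,0],"dr":[0,0,0]},{"gripper":0,"delta_pos":[0,0,0],"dr":[0,0,0]},{"gripper":0,"delta_pos":[0,0,0],"dr":[0,0,0]},{"gripper":0,"delta_pos":[0,0,0],"dr":[0,0,0]}]'

```text
t: 20.08
ee_pos: [629.7, -202.5, 19.5]
orientation: [1.209, 1.209, -1.209]
ft_force: [1.0, -0.3, 0.4]
width: 40.0
```

Emit:
apply_moves --increments '[{"gripper":70,"delta_pos":[0,0,0],"dr":[0,0,0]},{"gripper":70,"delta_pos":[0,0,0],"dr":[0,0,0]},{"gripper":70,"delta_pos":[0,0,0],"dr":[0,0,0]},{"gripper":70,"delta_pos":[0,0,0],"dr":[0,0,0]},{"gripper":70,"delta_pos":[0,0,0],"dr":[0,0,0]}]'

```text
t: 20.5
ee_pos: [629.7, -202.5, 19.4]
orientation: [1.209, 1.209, -1.209]
ft_force: [0.0, -0.7, -0.2]
width: 61.4
```

Emit:
apply_moves --increments '[{"gripper":70,"delta_pos":[-1,0,0],"dr":[0,0,0]},{"gripper":70,"delta_pos":[-3,0,0],"dr":[0,0,0]},{"gripper":100,"delta_pos":[-3.5,0,0],"dr":[0,0,0]},{"gripper":100,"delta_pos":[-2.5,0,0],"dr":[0,0,0]},{"gripper":100,"delta_pos":[-1,0,0],"dr":[0,0,0]}]'

```text
t: 20.92
ee_pos: [631.9, -203.2, 134.2]
orientation: [1.211, 1.203, -1.206]
ft_force: [-0.2, 0.0, 0.2]
width: 77.6
```

Emit:
apply_moves --increments '[{"gripper":100,"delta_pos":[0,-3.3,-0.6],"dr":[0,0,0]},{"gripper":100,"delta_pos":[0,-3.4,-0.6],"dr":[0,0,0]},{"gripper":100,"delta_pos":[0,-3.4,-0.6],"dr":[0,0,0]},{"gripper":100,"delta_pos":[0,-3.4,-0.6],"dr":[0,0,0]},{"gripper":100,"delta_pos":[0,-3.3,-0.6],"dr":[0,0,0]}]'

```text
t: 21.33
ee_pos: [459.4, -171.8, 129.1]
orientation: [1.209, 1.21, -1.21]
ft_force: [-0.1, -0.3, 0.4]
width: 87.7
```

Emit:
apply_moves --increments '[{"gripper":100,"delta_pos":[0,0,0],"dr":[0,0,0]},{"gripper":100,"delta_pos":[0,0,0],"dr":[0,0,0]},{"gripper":100,"delta_pos":[0,0,0],"dr":[0,0,0]},{"gripper":100,"delta_pos":[0,0,0],"dr":[0,0,0]},{"gripper":100,"delta_pos":[0,0,0],"dr":[0,0,0]}]'

```text
t: 21.75
ee_pos: [463.0, -172.8, 129.4]
orientation: [1.209, 1.208, -1.208]
ft_force: [-0.1, 0.3, 0.2]
width: 87.4
```

```bash
python3 f.py wrist top
```

```text
[ 463.00159185 -172.83370289  129.43740269]
wrist [559.  60.] 3449 ztop 70.0 top [630.5 -66.3] [22. 21.] 4 all [627.3 -67.1] [29. 34.] 14
wrist [540. 157.] 2278 ztop 70.0 top [ 629.3 -132.2] [15. 15.] 30 all [ 626.6 -132. ] [31. 23.] 79
wrist [309. 202.] 2287 ztop 50.0 top [ 461.1 -170.1] [33. 32.] 61 all [ 461.3 -169.7] [40. 41.] 83
wrist [521. 244.] 3795 ztop 53.0 top [ 629.9 -202.7] [41. 40.] 0 all [ 629.2 -202.5] [42. 41.] 0
wrist [301. 301.] 620 ztop 48.0 top [ 452.9 -254.3] [27.  7.] 1 all [ 454.3 -259.1] [17. 36.] 84
top [275. 107.] 1170 ztop 47.0 top [807.8  11.9] [86. 92.] 90 all [807.6  12.2] [91. 89.] 25
top [467. 169.] 1593 ztop 39.0 top [ 651.4 -440.3] [98. 89.] 0 all [ 650.4 -440.3] [ 91. 101.] 89
top [368. 178.] 349 ztop 55.0 top [ 630.5 -203.4] [40. 41.] 89 all [ 630.1 -203.1] [42. 40.] 0
top [309. 179.] 179 ztop 71.0 top [631.1 -66.3] [18. 19.] 89 all [630.7 -66.1] [32. 32.] 54
top [338. 179.] 148 ztop 71.0 top [ 630.4 -132.5] [14. 14.] 89 all [ 630.8 -133.1] [28. 29.] 90
top [ 91. 197.] 254 ztop 72.0 top [598.1 445.3] [18. 52.] 69 all [601.3 448.4] [27. 58.] 75
top [257. 259.] 214 ztop 54.0 top [446.   58.9] [30. 14.] 89 all [448.4  57.5] [24. 44.] 16
```

Cube stands square at (630,-203). I descend on the short objective at (461,-170).

Emit:
apply_moves --increments '[{"gripper":100,"delta_pos":[3,-0.15,-0.25],"dr":[0,0,0]},{"gripper":100,"delta_pos":[3.5,0,0],"dr":[0,0,0]},{"gripper":100,"delta_pos":[3,0,0],"dr":[0,0,0]},{"gripper":100,"delta_pos":[1.4,0,0],"dr":[0,0,0]},{"gripper":100,"delta_pos":[0.5,0,0],"dr":[0,0,0]}]'

```text
t: 22.27
ee_pos: [458.9, -169.4, 12.7]
orientation: [1.208, 1.213, -1.211]
ft_force: [-0.2, 0.3, -0.7]
width: 87.8
```

Emit:
apply_moves --increments '[{"gripper":0,"delta_pos":[0,0,0],"dr":[0,0,0]},{"gripper":0,"delta_pos":[0,0,0],"dr":[0,0,0]},{"gripper":0,"delta_pos":[0,0,0],"dr":[0,0,0]},{"gripper":0,"delta_pos":[0,0,0],"dr":[0,0,0]},{"gripper":0,"delta_pos":[0,0,0],"dr":[0,0,0]}]'

```text
t: 22.68
ee_pos: [460.9, -170.3, 16.4]
orientation: [1.21, 1.207, -1.208]
ft_force: [0.7, 0.1, -0.3]
width: 57.7
```

Emit:
apply_moves --increments '[{"gripper":0,"delta_pos":[0,0,0],"dr":[0,0,0]},{"gripper":0,"delta_pos":[0,0,0],"dr":[0,0,0]},{"gripper":0,"delta_pos":[0,0,0],"dr":[0,0,0]},{"gripper":0,"delta_pos":[0,0,0],"dr":[0,0,0]},{"gripper":0,"delta_pos":[0,0,0],"dr":[0,0,0]}]'

```text
t: 23.1
ee_pos: [460.4, -170.1, 15.8]
orientation: [1.209, 1.209, -1.209]
ft_force: [-1.0, -0.2, 6.3]
width: 41.3
```

Emit:
apply_moves --increments '[{"gripper":0,"delta_pos":[-1,0,0],"dr":[0,0,0]},{"gripper":0,"delta_pos":[-2,0,0],"dr":[0,0,0]},{"gripper":0,"delta_pos":[-2.5,0,0],"dr":[0,0,0]},{"gripper":0,"delta_pos":[-2.5,0,0],"dr":[0,0,0]},{"gripper":0,"delta_pos":[-1,0,0],"dr":[0,0,0]}]'

```text
t: 23.52
ee_pos: [461.2, -170.4, 108.2]
orientation: [1.21, 1.206, -1.207]
ft_force: [1.2, 0.5, -1.9]
width: 41.4
```

Emit:
apply_moves --increments '[{"gripper":0,"delta_pos":[0,0.9,-1.5],"dr":[0,0,0]},{"gripper":0,"delta_pos":[0,1.6,-2.65],"dr":[0,0,0]},{"gripper":0,"delta_pos":[0,1.6,-2.65],"dr":[0,0,0]},{"gripper":0,"delta_pos":[0,1.6,-2.65],"dr":[0,0,0]},{"gripper":0,"delta_pos":[0,1.6,-2.65],"dr":[0,0,0]}]'

```text
t: 23.93
ee_pos: [533.3, -47.7, 105.2]
orientation: [1.209, 1.209, -1.21]
ft_force: [-0.1, -0.1, -2.0]
width: 41.6
```

Emit:
apply_moves --increments '[{"gripper":0,"delta_pos":[0,1.6,-2.65],"dr":[0,0,0]},{"gripper":0,"delta_pos":[0,1.6,-2.65],"dr":[0,0,0]},{"gripper":0,"delta_pos":[0,1.6,-2.65],"dr":[0,0,0]},{"gripper":0,"delta_pos":[0,1.6,-2.65],"dr":[0,0,0]},{"gripper":0,"delta_pos":[0,1.6,-2.65],"dr":[0,0,0]}]'

```text
t: 24.35
ee_pos: [613.2, 85.0, 104.9]
orientation: [1.208, 1.21, -1.21]
ft_force: [1.1, -0.4, -1.3]
width: 41.8
```

Emit:
apply_moves --increments '[{"gripper":0,"delta_pos":[0,1.6,-2.65],"dr":[0,0,0]},{"gripper":0,"delta_pos":[0,1.1,-1.9],"dr":[0,0,0]},{"gripper":0,"delta_pos":[0,0,0],"dr":[0,0,0]},{"gripper":0,"delta_pos":[0,0,0],"dr":[0,0,0]},{"gripper":0,"delta_pos":[0,0,0],"dr":[0,0,0]}]'

```text
t: 24.77
ee_pos: [639.1, 128.5, 104.6]
orientation: [1.208, 1.21, -1.211]
ft_force: [-0.6, -0.4, -1.6]
width: 41.4
```

Emit:
apply_moves --increments '[{"gripper":0,"delta_pos":[0,0,0],"dr":[0,0,0]},{"gripper":0,"delta_pos":[0,0,0],"dr":[0,0,0]},{"gripper":0,"delta_pos":[0,0,0],"dr":[0,0,0]},{"gripper":0,"delta_pos":[0,0,0],"dr":[0,0,0]},{"gripper":0,"delta_pos":[0,0,0],"dr":[0,0,0]}]'

```text
t: 25.18
ee_pos: [640.1, 128.6, 105.5]
orientation: [1.21, 1.209, -1.21]
ft_force: [-0.4, 0.2, -1.7]
width: 41.5
```

```bash
python3 - <<'E'
from h import *
d=grab('wrist','w5')
im=d['img'].astype(int);m=((im.min(2)>175)).astype(np.uint8);
n,l,s,c=cv2.connectedComponentsWithStats(m)
for i in range(1,n):
    if s[i,4]>300:
        v,u=np.nonzero(l==i); q=onplane(d,np.c_[u,v],4); r=cv2.minAreaRect(q[:,:2].astype(np.float32)); print(c[i].round(),s[i],np.round(r[0]),np.round(r[1]),round(r[2],1))
E
```

```text
[324. 112.] [ 272   63  107  100 8533] [649. 198.] [64. 72.] 82.5
[311. 193.] [ 265  157   98   82 5494] [640. 131.] [63. 71.] 82.8
[323. 249.] [295 241  59  27 485] [652.  88.] [15. 52.] 73.1
[313. 280.] [274 262  77  47 713] [640.  56.] [44. 66.] 90.0
[543. 364.] [530 343  29  51 921] [858. -35.] [21. 59.] 0.3
[301. 379.] [263 374  76  11 814] [629. -43.] [71. 12.] 0.0
```

View pics/w5.png

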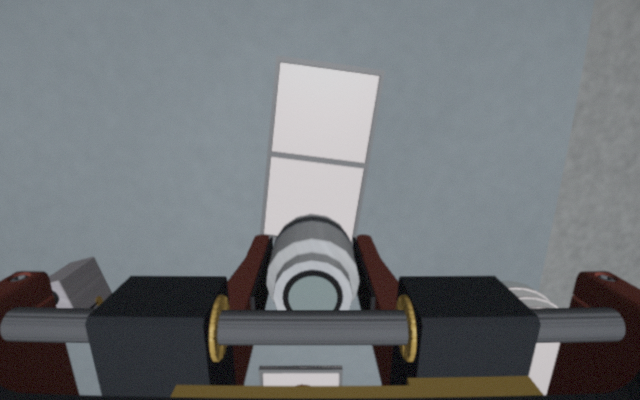

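Short objective is held upright. The two-place tray's places are at (640,131) and (649,198), seen at (311,193) and (324,112). I lower, shifting 2 mm.

Emit:
apply_moves --increments '[{"gripper":0,"delta_pos":[2.5,0,-0.2],"dr":[0,0,0]},{"gripper":0,"delta_pos":[2.5,0,0],"dr":[0,0,0]},{"gripper":0,"delta_pos":[2,0,0],"dr":[0,0,0]},{"gripper":0,"delta_pos":[0.9,0,0],"dr":[0,0,0]},{"gripper":0,"delta_pos":[0.4,0,0],"dr":[0,0,0]}]'

```text
t: 25.65
ee_pos: [639.1, 130.8, 20.7]
orientation: [1.208, 1.211, -1.211]
ft_force: [-0.5, -0.4, -1.4]
width: 41.3
```

Emit:
apply_moves --increments '[{"gripper":0,"delta_pos":[0.2,0,0],"dr":[0,0,0]},{"gripper":0,"delta_pos":[0.1,0,0],"dr":[0,0,0]},{"gripper":0,"delta_pos":[0,0,0],"dr":[0,0,0]},{"gripper":0,"delta_pos":[0,0,0],"dr":[0,0,0]},{"gripper":0,"delta_pos":[0,0,0],"dr":[0,0,0]}]'

```text
t: 26.07
ee_pos: [640.8, 131.2, 20.4]
orientation: [1.21, 1.208, -1.208]
ft_force: [0.4, -0.8, -1.4]
width: 41.6
```

Emit:
apply_moves --increments '[{"gripper":0,"delta_pos":[0,0,0],"dr":[0,0,0]},{"gripper":0,"delta_pos":[0,0,0],"dr":[0,0,0]},{"gripper":0,"delta_pos":[0,0,0],"dr":[0,0,0]},{"gripper":0,"delta_pos":[0,0,0],"dr":[0,0,0]},{"gripper":0,"delta_pos":[0,0,0],"dr":[0,0,0]}]'

```text
t: 26.48
ee_pos: [640.2, 131.1, 19.4]
orientation: [1.209, 1.209, -1.209]
ft_force: [0.6, -0.2, -1.2]
width: 41.4
```

Emit:
apply_moves --increments '[{"gripper":0,"delta_pos":[0.08,0,0],"dr":[0,0,0]},{"gripper":0,"delta_pos":[0,0,0],"dr":[0,0,0]},{"gripper":0,"delta_pos":[0,0,0],"dr":[0,0,0]},{"gripper":75,"delta_pos":[0,0,0],"dr":[0,0,0]},{"gripper":75,"delta_pos":[0,0,0],"dr":[0,0,0]}]'

```text
t: 26.9
ee_pos: [640.3, 131.1, 18.6]
orientation: [1.209, 1.209, -1.209]
ft_force: [0.1, -0.9, 0.5]
width: 52.1
```

Emit:
apply_moves --increments '[{"gripper":75,"delta_pos":[0,0,0],"dr":[0,0,0]},{"gripper":75,"delta_pos":[0,0,0],"dr":[0,0,0]},{"gripper":75,"delta_pos":[0,0,0],"dr":[0,0,0]},{"gripper":75,"delta_pos":[-1,0,0],"dr":[0,0,0]},{"gripper":75,"delta_pos":[-3,0,0],"dr":[0,0,0]}]'

```text
t: 27.32
ee_pos: [637.1, 130.4, 55.4]
orientation: [1.205, 1.214, -1.215]
ft_force: [0.0, -0.9, -0.0]
width: 66.0
```

Emit:
apply_moves --increments '[{"gripper":100,"delta_pos":[-3.5,0,0],"dr":[0,0,0]},{"gripper":100,"delta_pos":[-2.5,0,0],"dr":[0,0,0]},{"gripper":100,"delta_pos":[-1,0,0],"dr":[0,0,0]},{"gripper":100,"delta_pos":[0,-3.2,1.2],"dr":[0,0,0]},{"gripper":100,"delta_pos":[0,-3.2,1.2],"dr":[0,0,0]}]'

```text
t: 27.73
ee_pos: [577.0, 107.3, 129.6]
orientation: [1.211, 1.207, -1.206]
ft_force: [-0.6, 0.1, -0.6]
width: 87.5
```

Emit:
apply_moves --increments '[{"gripper":100,"delta_pos":[0,-3.2,1.2],"dr":[0,0,0]},{"gripper":100,"delta_pos":[0,-3.2,1.2],"dr":[0,0,0]},{"gripper":100,"delta_pos":[0,-3.2,1.2],"dr":[0,0,0]},{"gripper":100,"delta_pos":[0,-3.2,1.3],"dr":[0,0,0]},{"gripper":100,"delta_pos":[0,0,0],"dr":[-0.087,0,0]}]'

```text
t: 28.15
ee_pos: [440.2, 56.3, 127.3]
orientation: [1.141, 1.254, -1.152]
ft_force: [-0.8, -0.3, 0.1]
width: 87.7
```

Emit:
apply_moves --increments '[{"gripper":100,"delta_pos":[0,0,0],"dr":[-0.087,0,0]},{"gripper":100,"delta_pos":[0,0,0],"dr":[-0.087,0,0]},{"gripper":100,"delta_pos":[0,0,0],"dr":[0,0,0]},{"gripper":100,"delta_pos":[0,0,0],"dr":[0,0,0]},{"gripper":100,"delta_pos":[0,0,0],"dr":[0,0,0]}]'

```text
t: 28.57
ee_pos: [448.1, 58.1, 128.4]
orientation: [1.017, 1.321, -1.017]
ft_force: [0.2, 0.3, -0.8]
width: 87.6
```

```bash
python3 f.py wrist top; python3 -c "
import cv2,glob,numpy as np
from h import ctrl;R=cv2.Rodrigues(ctrl.get_obs()['orientation'])[0];print(np.degrees(np.arctan2(R[1,1],R[0,1])))"
```

```text
[448.059289    58.05329261 128.44710189]
wrist [578. 181.] 3139 ztop 53.0 top [640.3 130.7] [34. 33.] 7 all [638.  130.7] [41. 39.] 85
wrist [311. 207.] 1946 ztop 54.0 top [444.6  69.2] [13. 13.] 15 all [447.6  58.4] [24. 44.] 15
top [275. 107.] 1170 ztop 47.0 top [807.8  12.9] [88. 91.] 87 all [808.1  12.5] [89. 91.] 81
top [467. 168.] 1593 ztop 39.0 top [ 651.  -439.8] [90. 99.] 89 all [ 650.6 -440.4] [102.  90.] 0
top [227. 177.] 266 ztop 55.0 top [641.4 127.5] [31. 31.] 8 all [640.6 127.3] [41. 41.] 17
top [368. 178.] 345 ztop 56.0 top [ 630.4 -203.3] [40. 40.] 89 all [ 630.1 -203.1] [41. 40.] 0
top [309. 179.] 180 ztop 72.0 top [631.2 -66.4] [18. 19.] 89 all [630.7 -66.7] [33. 33.] 69
top [338. 179.] 148 ztop 71.0 top [ 630.1 -133.2] [14. 12.] 13 all [ 630.8 -133.2] [28. 29.] 88
top [ 91. 197.] 252 ztop 73.0 top [602.  443.6] [18. 54.] 80 all [601.3 448.7] [29. 58.] 75
top [399. 254.] 213 ztop 52.0 top [ 454.5 -269.3] [33. 34.] 89 all [ 454.4 -269.2] [34. 34.] 86
14.869739512730954
```

Jaws are aligned on the clamp at 15°. I descend and grip it.

Emit:
apply_moves --increments '[{"gripper":100,"delta_pos":[3,0,0],"dr":[0,0,0]},{"gripper":100,"delta_pos":[3.5,0,0],"dr":[0,0,0]},{"gripper":100,"delta_pos":[3,0,0],"dr":[0,0,0]},{"gripper":100,"delta_pos":[1.3,0,0],"dr":[0,0,0]},{"gripper":100,"delta_pos":[0.5,0,0],"dr":[0,0,0]}]'

```text
t: 29.08
ee_pos: [446.6, 57.9, 13.3]
orientation: [1.014, 1.324, -1.018]
ft_force: [-0.7, 0.0, 0.4]
width: 87.6
```

Emit:
apply_moves --increments '[{"gripper":0,"delta_pos":[0,0,0],"dr":[0,0,0]},{"gripper":0,"delta_pos":[0,0,0],"dr":[0,0,0]},{"gripper":0,"delta_pos":[0,0,0],"dr":[0,0,0]},{"gripper":0,"delta_pos":[0,0,0],"dr":[0,0,0]},{"gripper":0,"delta_pos":[0,0,0],"dr":[0,0,0]}]'

```text
t: 29.5
ee_pos: [448.9, 58.1, 16.6]
orientation: [1.016, 1.32, -1.013]
ft_force: [0.9, 0.4, 0.4]
width: 57.9
```

Emit:
apply_moves --increments '[{"gripper":0,"delta_pos":[0,0,0],"dr":[0,0,0]},{"gripper":0,"delta_pos":[0,0,0],"dr":[0,0,0]},{"gripper":0,"delta_pos":[0,0,0],"dr":[0,0,0]},{"gripper":0,"delta_pos":[0,0,0],"dr":[0,0,0]},{"gripper":0,"delta_pos":[0,0,0],"dr":[0,0,0]}]'

```text
t: 29.92
ee_pos: [448.1, 58.0, 15.6]
orientation: [1.015, 1.322, -1.015]
ft_force: [-0.2, 0.3, 0.2]
width: 24.4
```

Emit:
apply_moves --increments '[{"gripper":0,"delta_pos":[0,0,0],"dr":[0,0,0]},{"gripper":0,"delta_pos":[0,0,0],"dr":[0,0,0]},{"gripper":0,"delta_pos":[0,0,0],"dr":[0,0,0]},{"gripper":0,"delta_pos":[0,0,0],"dr":[0,0,0]},{"gripper":0,"delta_pos":[0,0,0],"dr":[0,0,0]}]'

```text
t: 30.33
ee_pos: [448.1, 58.0, 15.6]
orientation: [1.015, 1.321, -1.015]
ft_force: [-1.1, -0.8, 2.6]
width: 23.8
```

Emit:
apply_moves --increments '[{"gripper":0,"delta_pos":[-1,0,0],"dr":[0,0,0]},{"gripper":0,"delta_pos":[-2,0,0],"dr":[0,0,0]},{"gripper":0,"delta_pos":[-2.5,0,0],"dr":[0,0,0]},{"gripper":0,"delta_pos":[-2.5,0,0],"dr":[0,0,0]},{"gripper":0,"delta_pos":[-1,0,0],"dr":[0,0,0]}]'

```text
t: 30.75
ee_pos: [449.4, 58.2, 108.4]
orientation: [1.017, 1.319, -1.012]
ft_force: [-0.0, 0.9, -1.3]
width: 23.7
```

Emit:
apply_moves --increments '[{"gripper":0,"delta_pos":[0,0,0],"dr":[0.098,0,0]},{"gripper":0,"delta_pos":[0,0,0],"dr":[0.098,0,0]},{"gripper":0,"delta_pos":[0,0,0],"dr":[0.098,0,0]},{"gripper":0,"delta_pos":[0,0,0],"dr":[0.097,0,0]},{"gripper":0,"delta_pos":[0,0,0],"dr":[0,0,0]}]'

```text
t: 31.17
ee_pos: [447.9, 58.0, 105.5]
orientation: [1.307, 1.143, -1.307]
ft_force: [0.2, 0.1, -1.2]
width: 24.0
```

Emit:
apply_moves --increments '[{"gripper":0,"delta_pos":[0,1.4,-1.2],"dr":[0,0,0]},{"gripper":0,"delta_pos":[0,2.4,-2.2],"dr":[0,0,0]},{"gripper":0,"delta_pos":[0,2.4,-2.2],"dr":[0,0,0]},{"gripper":0,"delta_pos":[0,2.4,-2.2],"dr":[0,0,0]},{"gripper":0,"delta_pos":[0,2.4,-2.2],"dr":[0,0,0]}]'

```text
t: 31.58
ee_pos: [571.1, 143.8, 105.3]
orientation: [1.302, 1.147, -1.302]
ft_force: [-0.0, -0.2, -1.2]
width: 24.0
```

Emit:
apply_moves --increments '[{"gripper":0,"delta_pos":[0,2.4,-2.2],"dr":[0,0,0]},{"gripper":0,"delta_pos":[0,2.4,-2.2],"dr":[0,0,0]},{"gripper":0,"delta_pos":[0,2.3,-2.1],"dr":[0,0,0]},{"gripper":0,"delta_pos":[0,0,0],"dr":[0,0,0]},{"gripper":0,"delta_pos":[0,0,0],"dr":[0,0,0]}]'

```text
t: 32.0
ee_pos: [649.4, 198.9, 104.8]
orientation: [1.301, 1.147, -1.302]
ft_force: [-0.8, -0.2, -1.4]
width: 23.8
```

Emit:
apply_moves --increments '[{"gripper":0,"delta_pos":[0,0,0],"dr":[0,0,0]},{"gripper":0,"delta_pos":[0,0,0],"dr":[0,0,0]},{"gripper":0,"delta_pos":[0,0,0],"dr":[0,0,0]},{"gripper":0,"delta_pos":[0,0,0],"dr":[0,0,0]},{"gripper":0,"delta_pos":[0,0,0],"dr":[0,0,0]}]'

```text
t: 32.42
ee_pos: [648.7, 197.7, 105.8]
orientation: [1.304, 1.145, -1.305]
ft_force: [-0.7, 0.8, -0.1]
width: 23.7
```

```bash
python3 -c "
from h import *
grab('scene','s6');o=ctrl.get_obs();R=cv2.Rodrigues(o['orientation'])[0];print(o['ee_pos'],np.degrees(np.arctan2(R[1,1],R[0,1])))
cv2.imwrite('pics/c6.png',cv2.resize(cv2.imread('pics/s6.png')[140:340,200:520],(640,400)))"
```

```text
[648.81489003 197.83118825 105.82660023] -7.4598069087460335
```

View pics/c6.png

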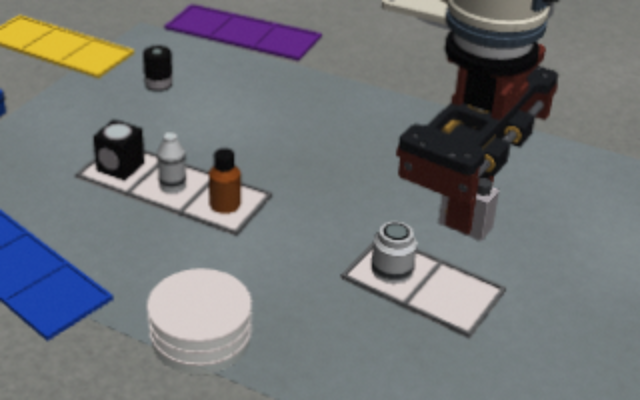

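The view shows cube (120,150), tall objective (172,165), bottle (225,182) and short objective (395,252) all upright in their places, with the clamp held upright at (470,210). I lower the clamp.

Emit:
apply_moves --increments '[{"gripper":0,"delta_pos":[2.5,0,0],"dr":[0,0,0]},{"gripper":0,"delta_pos":[2.5,0,0],"dr":[0,0,0]},{"gripper":0,"delta_pos":[2,0,0],"dr":[0,0,0]},{"gripper":0,"delta_pos":[0.9,0,0],"dr":[0,0,0]},{"gripper":0,"delta_pos":[0.4,0,0],"dr":[0,0,0]}]'

```text
t: 32.88
ee_pos: [647.9, 197.8, 20.9]
orientation: [1.302, 1.146, -1.307]
ft_force: [0.4, 0.5, -0.7]
width: 23.9
```

Emit:
apply_moves --increments '[{"gripper":0,"delta_pos":[0.2,0,0],"dr":[0,0,0]},{"gripper":0,"delta_pos":[0.1,0,0],"dr":[0,0,0]},{"gripper":0,"delta_pos":[0,0,0],"dr":[0,0,0]},{"gripper":0,"delta_pos":[0,0,0],"dr":[0,0,0]},{"gripper":0,"delta_pos":[0,0,0],"dr":[0,0,0]}]'

```text
t: 33.3
ee_pos: [649.7, 198.4, 20.6]
orientation: [1.305, 1.144, -1.303]
ft_force: [-0.3, -0.1, -0.8]
width: 23.9
```

Emit:
apply_moves --increments '[{"gripper":0,"delta_pos":[0,0,0],"dr":[0,0,0]},{"gripper":0,"delta_pos":[0,0,0],"dr":[0,0,0]},{"gripper":0,"delta_pos":[0,0,0],"dr":[0,0,0]},{"gripper":0,"delta_pos":[0,0,0],"dr":[0,0,0]},{"gripper":0,"delta_pos":[0,0,0],"dr":[0,0,0]}]'

```text
t: 33.72
ee_pos: [649.0, 198.2, 19.6]
orientation: [1.304, 1.145, -1.304]
ft_force: [1.4, -0.5, -1.4]
width: 23.9
```

Emit:
apply_moves --increments '[{"gripper":0,"delta_pos":[0.1,0,0],"dr":[0,0,0]},{"gripper":0,"delta_pos":[0,0,0],"dr":[0,0,0]},{"gripper":0,"delta_pos":[0,0,0],"dr":[0,0,0]},{"gripper":60,"delta_pos":[0,0,0],"dr":[0,0,0]},{"gripper":60,"delta_pos":[0,0,0],"dr":[0,0,0]}]'

```text
t: 34.13
ee_pos: [649.1, 198.2, 18.6]
orientation: [1.304, 1.145, -1.304]
ft_force: [0.3, 0.3, 0.6]
width: 33.7
```

Emit:
apply_moves --increments '[{"gripper":60,"delta_pos":[0,0,0],"dr":[0,0,0]},{"gripper":60,"delta_pos":[0,0,0],"dr":[0,0,0]},{"gripper":60,"delta_pos":[0,0,0],"dr":[0,0,0]},{"gripper":60,"delta_pos":[-1,0,0],"dr":[0,0,0]},{"gripper":60,"delta_pos":[-3,0,0],"dr":[0,0,0]}]'

```text
t: 34.55
ee_pos: [645.9, 197.3, 55.3]
orientation: [1.299, 1.148, -1.311]
ft_force: [-1.2, -0.4, -0.0]
width: 52.3
```

Emit:
apply_moves --increments '[{"gripper":100,"delta_pos":[-3.5,0,0],"dr":[0,0,0]},{"gripper":100,"delta_pos":[-3.5,0,0],"dr":[0,0,0]},{"gripper":100,"delta_pos":[-2,-2,0],"dr":[0,0,0]},{"gripper":100,"delta_pos":[0,-3.5,0],"dr":[0,0,0]},{"gripper":100,"delta_pos":[0,-3.5,0],"dr":[0,0,0]}]'

```text
t: 34.97
ee_pos: [560.6, 210.1, 151.4]
orientation: [1.309, 1.142, -1.301]
ft_force: [0.3, 0.6, -0.5]
width: 82.8
```

Emit:
apply_moves --increments '[{"gripper":100,"delta_pos":[0,-3.5,0],"dr":[0,0,0]},{"gripper":100,"delta_pos":[0,-3.5,0],"dr":[0,0,0]},{"gripper":100,"delta_pos":[0,-2,0],"dr":[0,0,0]},{"gripper":100,"delta_pos":[0,0,0],"dr":[0,0,0]},{"gripper":100,"delta_pos":[0,0,0],"dr":[0,0,0]}]'

```text
t: 35.38
ee_pos: [470.4, 221.9, 149.6]
orientation: [1.304, 1.145, -1.302]
ft_force: [-0.1, 0.3, 0.9]
width: 87.9
```

```bash
python3 f.py top; python3 -c "
from h import *
import glob
grab('scene','s7')
t=sorted(glob.glob('pics/top_*'),key=lambda s:int(s.split('_')[1][:-4]))[-1]
cv2.imwrite('pics/c7.png',np.hstack([cv2.resize(cv2.imread('pics/s7.png')[140:340,200:520],(400,250)),cv2.resize(cv2.imread(t)[125:325,130:450],(400,250))]))"
```

```text
[470.42148868 221.88770569 149.58587324]
top [275. 107.] 1166 ztop 47.0 top [807.7  11.9] [92. 86.] 0 all [808.3  12.3] [92. 89.] 9
top [467. 168.] 1594 ztop 39.0 top [ 651.6 -440.1] [90. 97.] 89 all [ 650.1 -440.6] [ 91. 101.] 89
top [198. 174.] 219 ztop 56.0 top [646.8 194.7] [19. 39.] 1 all [649.3 195.6] [45. 23.] 85
top [227. 177.] 266 ztop 54.0 top [641.9 127.8] [31. 30.] 88 all [641.  127.8] [40. 41.] 60
top [368. 178.] 348 ztop 55.0 top [ 630.5 -203.2] [40. 40.] 89 all [ 630.2 -203.1] [42. 40.] 0
top [309. 179.] 179 ztop 71.0 top [631.2 -66.4] [18. 19.] 89 all [630.7 -66.1] [33. 32.] 40
top [338. 179.] 145 ztop 72.0 top [ 630.3 -132.6] [12. 13.] 21 all [ 630.7 -133.1] [28. 28.] 88
top [ 91. 197.] 248 ztop 72.0 top [599.4 444.7] [18. 53.] 72 all [601.3 448. ] [28. 58.] 76
top [399. 254.] 215 ztop 52.0 top [ 454.3 -269.5] [33. 34.] 88 all [ 454.3 -268.8] [34. 34.] 87
```

View pics/c7.png

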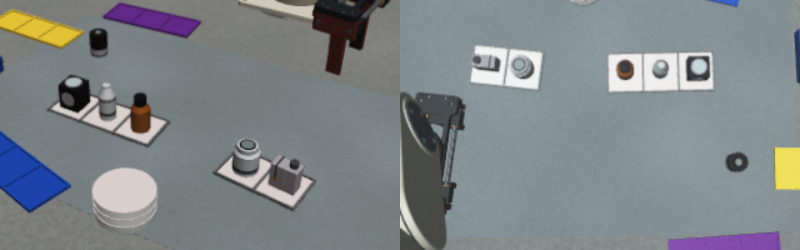

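The final picture shows all five parts upright in the right places: bottle (625,68), tall objective (660,68), cube (698,68), clamp (485,63) and short objective (522,67). The eyepiece is unmoved at (737,162) and the arm is clear.

```bash
python3 -c "
from workcell import ctrl
print(ctrl.close_job())"
```

```text
the job is handed in; nothing more can be done
None
```

Both kits are made up and the job is handed in, at about 35 s of the 138 s allowed.

- **Three-place tray:** the tall objective stands in the middle, with the oil bottle on the +y side and the filter cube on the −y side.
- **Two-place tray:** the short objective is in the −y place and the clamp in the +y place.

In the last check with the top and scene cameras, every part stood upright at its expected height, within about 5 mm of its place centre. Nothing overlapped a rim or divider. The eyepiece had not moved, at about (454, −269) mm, and the gripper was open and well clear.

- **Cameras disagreed slightly:** the top and wrist cameras differed by up to 3–4 mm in y. That is a little more than the stated calibration, but inside the 10 mm or more of room in each place.
- **Largest force read:** 14.6 N, briefly, as the cube touched down. No check failed.

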